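Shut the spring-loaded vial carrier and pin it closed

ROBOT

A 6-joint arm with a two-finger parallel gripper is mounted at the origin on the work surface. World frame = base frame: x ahead of the robot, y to its left, z up, the work surface at z = 0. Lengths are in mm, angles in rad, forces in N, time in s.
With the tool pointing down it reaches from about 300 to 775 mm from the base axis. Payload 14.6 kg.
Tool frame: the origin (TCP) lies midway between the tips of the shut fingers; the grasp point (between the pads) lies 19 mm behind it (manip.tcp_to_grasp is the distance from the TCP to the grasp point, in mm); z points along the fingers, x is the direction in which the jaws open and shut, and the axes are right-handed (so a half turn about z gives the same grasp; the last joint's range is limited). The gripper opens to 94 mm and grips with 3 to 60 N. Pads are 16 mm wide; open, the fingers measure 119 mm over their backs; the gripper's body (75 mm by 177 mm) begins 78 mm behind the grasp point.
Start: joints at [-1.221, 0.3, 1.521, -0, 1.321, -0.067], TCP at [222.652, -502.907, 205.446] pointing down, gripper open.
Joint ranges: [-3.03, 3.03], [-0.79, 2.21], [0.23, 2.52], [-1.04, 4.18], [0, 3.07], [-2.55, 2.55]. Speed limits (rad/s): [2.22, 2.22, 2.57, 3.14, 3.14, 3.14].

INTERFACE

Orientations are given as [roll, pitch, yaw] about the fixed x, y, z axes, in that order (R = Rz(yaw) Ry(pitch) Rx(roll)).
In Python, from cell import manip gives the robot as it stands.
- The arm moves only by the tool arm_command, never from a script. Its argument "steps" is a list of rows, each a list of 3 entries, a list of its own where there are three numbers: the opening, from 0 (shut) to 1 (fully open), then the shift along the tool's x, y, z in cm, then the turn about the tool's z in rad. A call has 1 to 5 rows; each row shifts and turns the commanded pose from where the row before left it, along the tool's axes as they then stand; what a row does not reach is not made up. A row lasts 1/12 s, in which the tool goes at most 41.7 mm and 7.16 degrees, less where a joint would pass 70% of its speed; a pose out of reach is approached as far as the arm can. A call with a gripper value outside its range is refused whole. The fingers move at their own pace and stop on an object; "force" is the grip in N (left out, the last holds). Time passes only in rows, so rows that do not move let the fingers close. It gives the time, the measured TCP pose, the force and the opening at its end, in the units of the state.
- manip.read_state(): the state, without advancing time (a new reading comes with each control period).
- manip.camera(name): name is "scene" or "top" or "wrist"; returns (picture, depth): 480x640x3 uint8, red, green, blue; 480x640 float32, mm along the optical axis (not along the pixel's ray), 0 where there is no reading.
- manip.calibration(name): a dict with "fx", "fy", "cx", "cy" (pixels), "distortion" ([k1, k2, p1, p2, k3] as OpenCV has them; the pictures are not rectified), "R" (3x3) and "t" (3): a world point X has camera coordinates R X + t; the wrist camera has in their place "tool_from_camera" (4x4, takes a point from camera to tool coordinates, whose origin is the TCP and whose axes are the tool frame's). Camera axes: x right, y down, z forward; pixel columns grow to the right and rows downward; lengths in mm; the calibration is good to about 2 mm. A picture is of the moment at which its call begins: read the wrist's pose just before it. calibration takes no time and is no camera call.
- manip.sign_off(): hands the job in, once; it reports no verdict.
The state is a dict: "clock": time; "joints": joint angles; "qd": joint speeds; "effort": joint torques, N m; "eef_pos": TCP position; "eef_rot": TCP orientation; "wrist_force": force on the tool from outside, world axes, zero at the start; "moment": the same for the moment, N m; "finger_gap": finger opening in mm.
Only numpy, scipy, OpenCV 4.12 (cv2) and the standard library are available. Lean on these libraries where they do the work, as an engineer would, in place of code of your own. Each camera call takes 0.05 s, during which the arm holds its last target.

TASK

Swing the open lid of the aluminium vial carrier down, pull the steel locking pin out of its snap-in parking block, and push the pin from above down through the holes in the lid's and the base's front lugs until its collar bears on the lid lug. Spring bumpers keep the lid ajar, so keep pushing down with the pin until the lid is fully shut, and finish like that: still gripping the pin and pressing the lid shut with it, not letting go. Leave the beaker, the lead pot and the brown jar where they stand.

Things in the scene. Friction and masses are not known exactly. Their poses are not given: they have to be found in the camera images.
- carrier: The carrier's lower half: fixed open aluminium box 140 (x) x 130 (y) x 60 high mm. Origin: centre of its underside on the bench, z up; -x is its front, roughly towards the robot. A front lug, flush with the top, 50 wide and 10 thick, reaches 126 in front of the origin, free below. The lid hinges on the rear (+x) top edge. Two sprung rubber bumpers, one on each side wall, stand 7 above the rim.
- lid (a joint): Lid angle, rad: 0 = fully shut, grows as its front goes up and back, at most 1.3. The lid is a slab 140 x 130 x 20 mm plus a front lug 10 thick, 50 wide, undersides flush. Its stiff hinge stays where left (1 to 4 N at the front edge pushes it down). Below 0.07 it squeezes the bumpers; let go it rests ajar at about 0.05 (lug 8 mm up). About 10 N down on the lug shuts it fully.
- hinge_line (a point): Middle of the hinge line, 60 mm above the bench, 70 mm behind the carrier's origin; the lid turns about the carrier's y axis through it. The slab's underside plane passes through it, its top face is 20 mm above that plane.
- lid_hole (a point): Centre of the top mouth of the hole in the lid's lug: 172 mm from the hinge line, 10 mm above the lid's underside plane. A through hole 17 mm wide, 32 mm in front of the slab's front face, which rises 10 mm above the lug.
- base_hole (a point): Centre of the top mouth of the 17 mm through hole in the base's lug, 60 mm above the bench, 102 mm in front of the carrier's centre. It is fixed to the base; with the lid shut both holes are in line, vertical.
- holder: Fixed white plastic parking block 66 x 66 x 32 mm, in whose 15.5 mm blind hole (26 mm deep) the pin stands; two small posts on top, along its y axis, reach 49 mm above the bench and carry sprung plungers that snap into the pin's groove. Origin: centre of its underside, z up. It stands left or right of the carrier.
- pin_grip (a point): Centre of the pin's grip. Loose round steel pin 98 mm long, 0.14 kg: grip 20 thick, 44 long (22 above and below this point); under it a collar 26 wide, 8 thick, underside 30 below this point; then a shank 14 thick, 46 long, shallow groove near the collar, last 8 tapered to 7. Upright in the block at first, this point 82 above the bench. 10 to 20 N straight up snaps it free; 45 higher it is clear.
- pin_tip (a point): Centre of the pin's lower end, 76 mm below pin_grip along the pin. When the pin is home and the lid shut it is 24 mm above the bench, under the base's lug.
- pin: The locking pin (see pin_grip); origin at its lower end, z along it towards the grip.
- beaker: Bystander: glass beaker 68 mm wide, 85 mm high, on the other side of the carrier from the parking block; origin under its centre.
- pot: Bystander: dark lead pot, 54 mm wide, 70 mm high, with a narrower top; origin under its centre.
- flask: Bystander: brown glass jar, 60 mm wide, 110 mm high, black cap; origin under its centre.

How it is judged (in metres and radians):
On the way, in this order (a step that is already met when the one before it is completed fails the run):
1. the lid is swung down to its bumpers, or nearly (within 0.12 rad of shut) (value of joint lid below 0.12 rad), for 0.2 s.
2. the pin's end is through both holes, below the middle of the base's lug (z of pin_tip in the frame of carrier below 0.053 m and horizontal distance between pin_tip and base_hole below 0.005 m and angle between pin's own z axis and vertical below 0.15 rad), for 0.1 s.
At the end, for the whole second after the job is handed in: The lid is within 0.02 rad of shut; the pin stands upright (within 0.12 rad) through both holes, its end at most 30 mm above the bench and within 5 mm of the hole's axis; the fingers hold the pin (over 2 N) and it presses on the lid with more than 3 N (value of joint lid below 0.02 rad and contact force between pin and lid above 3 N and contact force between the fingers and pin above 2 N and z of pin_tip in the frame of carrier below 0.03 m and horizontal distance between pin_tip and base_hole below 0.005 m and angle between pin's own z axis and vertical below 0.12 rad); the arm keeps its last pose, push and grip.
It fails at once if the beaker is moved more than 30 mm or tipped (distance of beaker from where it was at the start of the episode above 0.03 m or angle between beaker's own z axis and vertical above 0.3 rad).
It fails at once if the lead pot is moved more than 30 mm or tipped (distance of pot from where it was at the start of the episode above 0.03 m or angle between pot's own z axis and vertical above 0.3 rad).
It fails at once if the brown jar is moved more than 30 mm or tipped (distance of flask from where it was at the start of the episode above 0.03 m or angle between flask's own z axis and vertical above 0.3 rad).
It also fails if it takes over 58 s, if anything falls off the work surface, if the arm or the gripper's body presses on something with over 40 N, if the wrist force passes 120 N, or if a joint passes its speed limit or range.

## Working session

There is one attempt and no reset: what is moved stays moved. The work goes in short steps, Python scripts to look and compute and a tool call to move; the robot and the scene stay as the last step left them, time stands still between calls to the robot, and variables do not carry over. Pictures are saved under pics/ and viewed, and the job is handed in when it is done.

Besides the shell and the picture viewer there is one more tool, called after ">>>" in YAML: its name, and indented under it one key for each argument. arm_command: Moves the arm, as the interface text tells. Its arguments: {"type":"object","properties":{"steps":{"type":"array","items":{"type":"array"}},"force":{"type":"number"}},"required":["steps"]}

```bash
ls; mkdir -p pics
python3 - <<'E'
from cell import manip
import cv2,numpy as np
print(manip.read_state(), manip.tcp_to_grasp)
for n in("scene","top","wrist"):
    p,d=manip.camera(n); cv2.imwrite(f"pics/{n}0.png",p[:,:,::-1]); np.save(f"pics/{n}0.npy",d)
    print(n,manip.calibration(n))
E
```

```text
pics
{'clock': 0.0, 'joints': array([-1.22062325e+00,  3.00533191e-01,  1.52159622e+00, -8.20061912e-06,
        1.32071858e+00, -6.66253594e-02]), 'qd': array([ 0.00013106,  0.00056221, -0.00016841, -0.00022843, -0.00129452,
       -0.002017  ]), 'effort': array([ 5.93475361e-04, -5.31803620e+01, -3.52735698e+01,  7.08882906e-02,
        2.44696724e-02, -6.50537595e-05]), 'eef_pos': array([ 222.54707602, -502.66250181,  204.84587675]), 'eef_rot': array([-3.14151700e+00,  1.25308449e-03, -1.15399581e+00]), 'wrist_force': array([ 0.31683377, -0.91150308,  0.29232764]), 'moment': array([-0.00562854,  0.01245175,  0.01640091]), 'finger_gap': 93.92167525524842} 18.8
scene {'fx': 588.9508059498077, 'fy': 588.9508059498077, 'cx': 316.38102816678116, 'cy': 249.2379292078117, 'distortion': array([-0.05157159,  0.        ,  0.        ,  0.        ,  0.        ]), 'R': array([[ 0.3646835 ,  0.93105834, -0.01167552],
       [ 0.66421098, -0.26890957, -0.69750371],
       [-0.6525563 ,  0.24661309, -0.71648605]]), 't': array([-197.66818926, -329.23379112, 1512.8372881 ])}
top {'fx': 445.44898432
[... 267 characters left out ...]
20056e-02, -2.17914434e-01],
       [ 2.17814892e-01, -6.59692420e-03, -9.75967803e-01]]), 't': array([ 27.00927183, 598.63422738, 764.80535168])}
wrist {'fx': 347.02899047018514, 'fy': 347.02899047018514, 'cx': 313.0752014089177, 'cy': 238.6290224446274, 'distortion': array([0.00257146, 0.        , 0.        , 0.        , 0.        ]), 'tool_from_camera': array([[ 9.99998922e-01, -1.34627655e-03,  5.86155461e-04,
        -3.52956571e-01],
       [ 1.13277819e-03,  9.61325938e-01,  2.75410888e-01,
        -8.03830278e+01],
       [-9.34265668e-04, -2.75409927e-01,  9.61326427e-01,
        -1.77965268e+02],
       [ 0.00000000e+00,  0.00000000e+00,  0.00000000e+00,
         1.00000000e+00]])}
```

View pics/scene0.png

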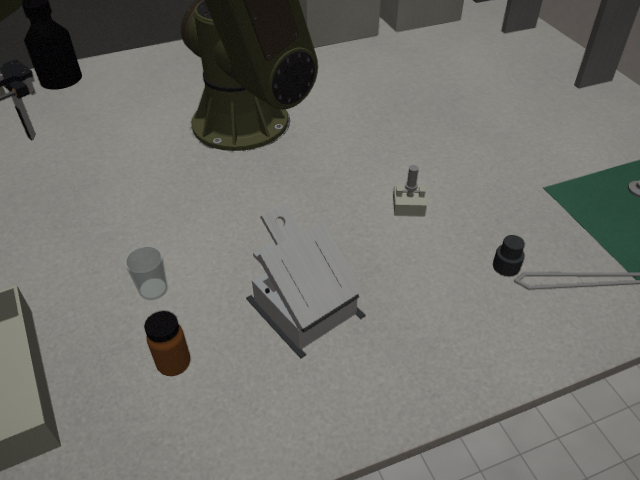

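View pics/top0.png

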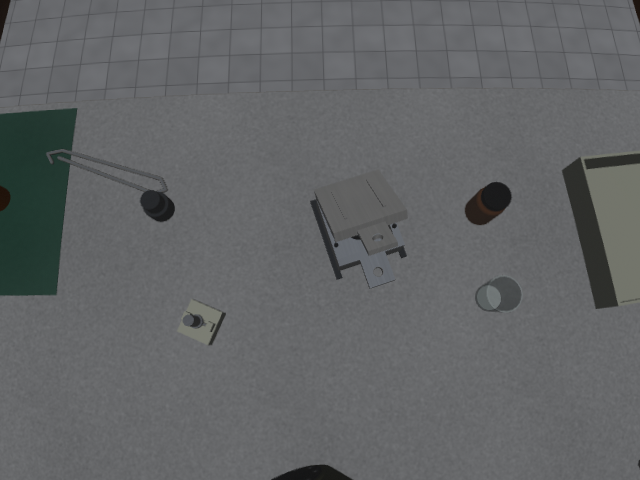

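View pics/wrist0.png

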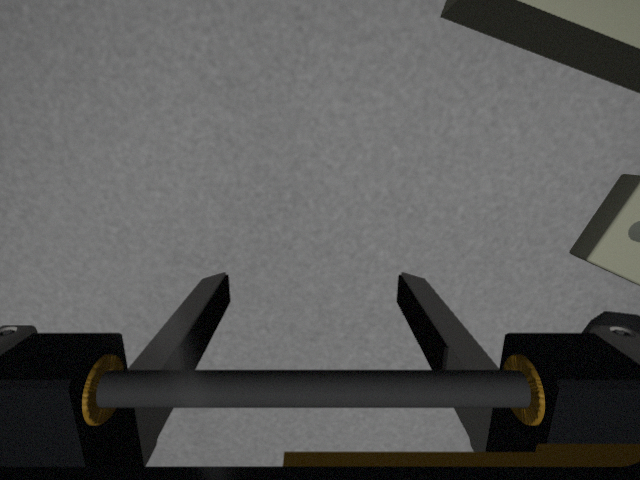

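```bash
cat > h.py <<'E'
from cell import manip
import cv2,numpy as np
def K(c): return np.array([[c['fx'],0,c['cx']],[0,c['fy'],c['cy']],[0,0,1.]])
def Rt(name,st=None):
    c=manip.calibration(name)
    if name!='wrist': return c,c['R'],c['t']
    from scipy.spatial.transform import Rotation as Ro
    T=np.eye(4);T[:3,:3]=Ro.from_euler('xyz',st['eef_rot']).as_matrix();T[:3,3]=st['eef_pos']
    W=np.linalg.inv(T@c['tool_from_camera']); return c,W[:3,:3],W[:3,3]
def rays(name,px,st=None):
    c,R,t=Rt(name,st)
    n=cv2.undistortPoints(np.array(px,float).reshape(-1,1,2),K(c),c['distortion'])[:,0]
    return -R.T@t, np.c_[n,np.ones(len(n))]@R   # origin, dirs (cam z=1)
def plane(name,px,z,st=None):
    o,d=rays(name,px,st); z=np.broadcast_to(z,len(d)); return o+d*((z-o[2])/d[:,2])[:,None]
def cloud(name,D,px,st=None):
    o,d=rays(name,px,st); px=np.array(px).astype(int); return o+d*D[px[:,1],px[:,0]][:,None]
def proj(name,X,st=None):
    c,R,t=Rt(name,st); return cv2.projectPoints(np.array(X,float).reshape(-1,3),cv2.Rodrigues(R)[0],t,K(c),c['distortion'])[0][:,0]
E
python3 - <<'E'
from h import *
a=cv2.imread('pics/top0.png')
g=lambda im,x,y,w,h,s:cv2.convertScaleAbs(cv2.resize(im[y:y+h,x:x+w],None,fx=s,fy=s,interpolation=cv2.INTER_CUBIC),alpha=1.6)
cv2.imwrite('pics/topc.png',g(a,295,160,130,140,4))
cv2.imwrite('pics/toph.png',g(a,160,280,80,80,6))
s=cv2.imread('pics/scene0.png')
cv2.imwrite('pics/scc.png',g(s,240,195,130,165,3.6))
cv2.imwrite('pics/sch.png',g(s,375,155,70,70,7))
E
```

```text
(no output)
```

View pics/topc.png

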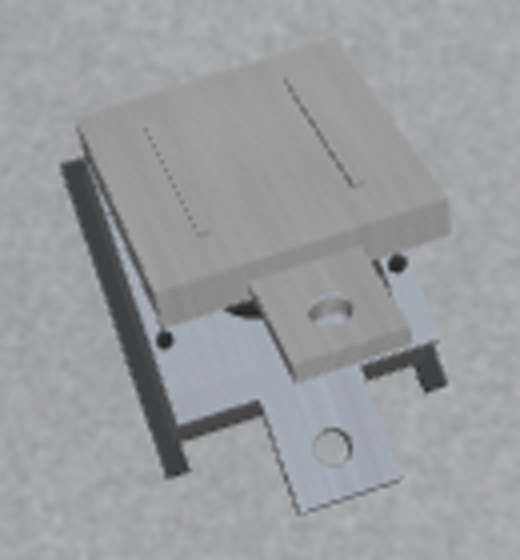

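View pics/toph.png

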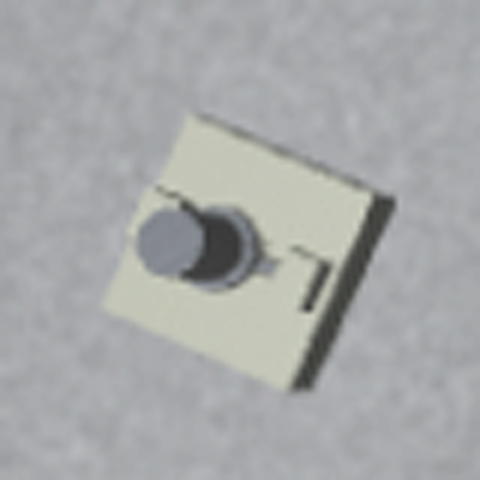

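View pics/scc.png

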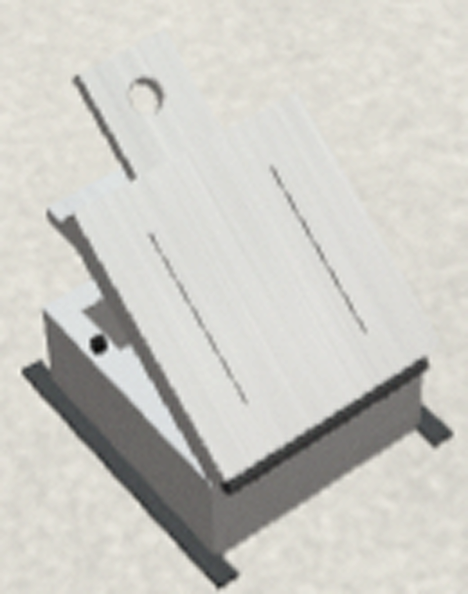

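View pics/sch.png

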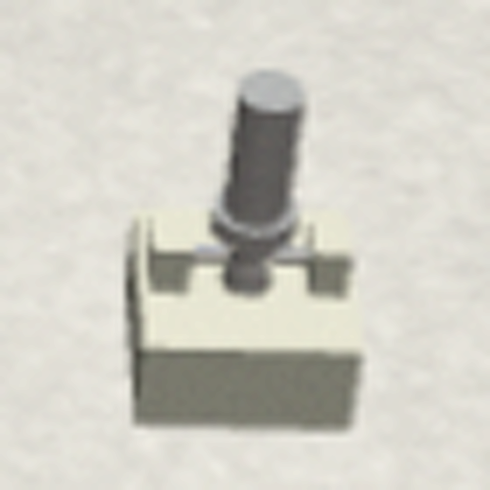

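Run:
```python
from h import *
f=lambda u,v,s,x,y:((u+.5)/s-.5+x,(v+.5)/s-.5+y)
T=lambda u,v:f(u,v,4,295,160); H=lambda u,v:f(u,v,6,160,280); S=lambda u,v:f(u,v,3.6,240,195); SH=lambda u,v:f(u,v,7,375,155)
bh=plane('top',[T(333,447),T(300,514),T(401,480),T(165,341),T(397,263)],[60,60,60,67,67]);print('base',bh.round(1))
print('yaw', np.degrees(np.arctan2(*( -(bh[2]-bh[1])[[0]],  (bh[2]-bh[1])[[1]]))), np.degrees(np.arctan2(-(bh[4]-bh[3])[0],(bh[4]-bh[3])[1])))
p=plane('top',[H(169,243)],104);print('pin top',p.round(1)); print(plane('scene',[SH(272,90)],104).round(1))
hc=plane('top',[H(192,113),H(377,195),H(293,392),H(102,305)],32);print('holder',hc.round(1),hc.mean(0))
D=np.load('pics/top0.npy');print('depth',cloud('top',D,[T(333,475),T(169,243) ,T(200,180),T(300,350),T(330,340),T(260,200)]).round(1))
# lid hole triangulate
o1,d1=rays('top',[T(331,311)]);o2,d2=rays('scene',[S(145,96)])
A=np.c_[d1[0],-d2[0]];s=np.linalg.lstsq(A,o2-o1,rcond=None)[0];P,Q=o1+s[0]*d1[0],o2+s[1]*d2[0];print('lidhole',P,Q)
# bystanders by plane depth
for n,px in dict(pot=(155,203),jar=(495,196),beak=(508,292),pot2=(150,198)).items(): print(n,cloud('top',D,[px]).round(0))
# lid plane fit
uv=np.array([T(u,v) for u in range(130,400,12) for v in range(110,250,12)]);X=cloud('top',D,uv)
m=X[:,2]>80;X=X[m]
for _ in range(5):
    c=X.mean(0);n=np.linalg.svd(X-c)[2][2];r=abs((X-c)@n);X=X[r<max(2,2*np.median(r))]
n*=np.sign(n[2]);print('lid n',n,len(X),'angle',np.arccos(n[2]),'dir',np.degrees(np.arctan2(n[1],n[0])))
```

```text
base [[ 533.7  -86.8   60. ]
 [ 503.2  -70.    60. ]
 [ 517.4 -117.5   60. ]
 [ 584.6  -10.6   67. ]
 [ 618.8 -120.8   67. ]]
yaw [-163.3113309] -162.74531158191795
pin top [[451.5 250.9 104. ]]
[[453.5 249.5 104. ]]
holder [[495.3 266.5  32. ]
 [468.3 206.7  32. ]
 [407.8 232.4  32. ]
 [435.6 293.7  32. ]] [451.75825453 249.82972763  32.        ]
depth [[520.7 -86.1  60.3]
 [611.4 -11.3 143.5]
 [645.3 -26.7 122.3]
 [555.4 -60.3 184. ]
 [559.1 -72.5 183.8]
 [631.3 -51.5 136.4]]
lidhole [573.69811346 -75.11730507 171.10211023] [573.25720855 -76.42365225 171.17252161]
pot [[676. 334.  69.]]
jar [[ 658. -304.  110.]]
beak [[ 489. -338.   37.]]
pot2 [[686. 344.  70.]]
lid n [0.58290893 0.17733579 0.79294968] 236 angle 0.6551612605291565 dir 16.921101044386152
```

```bash
cat >> h.py <<'E'
def shift(target,yaw=None):
    from scipy.spatial.transform import Rotation as Ro
    st=manip.read_state();R=Ro.from_euler('xyz',st['eef_rot']).as_matrix()
    s=R.T@(np.array(target,float)-st['eef_pos'])/10
    print('clk',round(st['clock'],2),'pos',st['eef_pos'].round(1),'rot',st['eef_rot'].round(4),'F',st['wrist_force'].round(1),'gap',round(st['finger_gap'],1),'shift cm',s.round(2))
    if yaw is not None: print('turn',(st['eef_rot'][2]-yaw))
E
echo
```

>>> arm_command:
  steps:
    - [0,[0,0,0],0.122]
    - [0,[0,0,0],0]

```text
clock: 0.32
eef_pos: [222.6, -502.8, 205.2]
eef_rot: [3.142, 0.0, -1.282]
wrist_force: [0.6, 1.0, 0.3]
finger_gap: 83.9
```

```bash
python3 -c "
from h import *
shift([607,-64.5,205],-1.276)"
```

```text
clk 0.32 pos [ 222.6 -502.8  205.2] rot [ 3.1415e+00  5.0000e-04 -1.2819e+00] F [0.6 1.  0.3] gap 83.9 shift cm [-3.107e+01 -4.933e+01  3.000e-02]
turn -0.005898044468161112
```

>>> arm_command:
  steps:
    - [0,[-2,-3.2,0],0]
    - [0,[-2,-3.2,0],0]
    - [0,[-2,-3.2,0],0]
    - [0,[-2,-3.2,0],0]
    - [0,[-2,-3.2,0],0]

```text
clock: 0.73
eef_pos: [347.5, -359.2, 205.4]
eef_rot: [3.142, 0.0, -1.273]
wrist_force: [0.3, -0.1, -0.2]
finger_gap: 50.8
```

>>> arm_command:
  steps:
    - [0,[-2,-3.2,0],0]
    - [0,[-2,-3.2,0],0]
    - [0,[-2,-3.2,0],0]
    - [0,[-2,-3.2,0],0]
    - [0,[-2,-3.2,0],0]

```text
clock: 1.15
eef_pos: [471.7, -216.9, 205.5]
eef_rot: [-3.142, -0.0, -1.272]
wrist_force: [0.9, -0.1, 0.4]
finger_gap: 17.4
```

```bash
python3 -c "
from h import *
shift([607,-64.5,205],-1.276)"
```

```text
clk 1.15 pos [ 471.7 -216.9  205.5] rot [-3.1415e+00 -1.0000e-04 -1.2723e+00] F [ 0.9 -0.1  0.4] gap 17.4 shift cm [-10.59 -17.42   0.05]
turn 0.0036984864357962888
```

>>> arm_command:
  steps:
    - [0,[-2.2,-3.4,0],0]
    - [0,[-2.2,-3.4,0],0]
    - [0,[-2.2,-3.4,0],0]
    - [0,[-2.2,-3.4,0],0]
    - [0,[-2.2,-3.6,0],0]

```text
clock: 1.57
eef_pos: [603.9, -61.9, 205.4]
eef_rot: [3.142, -0.0, -1.272]
wrist_force: [1.4, -1.2, 0.2]
finger_gap: 0.4
```

>>> arm_command:
  steps:
    - [0,[0,0,2],0]
    - [0,[0,0,0],0]

```text
clock: 1.73
eef_pos: [602.5, -61.9, 181.8]
eef_rot: [3.137, 0.002, -1.27]
wrist_force: [0.2, -0.8, -1.3]
finger_gap: 0.4
```

```bash
python3 -c "
from h import *
shift([607,-64.5,165],-1.276)"
```

```text
clk 1.73 pos [602.5 -61.9 181.8] rot [ 3.137e+00  2.200e-03 -1.270e+00] F [ 0.2 -0.8 -1.3] gap 0.4 shift cm [ 0.39 -0.36  1.67]
turn 0.005977498871410081
```

>>> arm_command:
  steps:
    - [0,[0.4,-0.4,1.0],0]
    - [0,[0,0,1.0],0]
    - [0,[0,0,1.0],0]
    - [0,[0,0,1.0],0]
    - [0,[0,0,1.0],0]

```text
clock: 2.15
eef_pos: [607.8, -67.2, 134.9]
eef_rot: [-3.141, -0.0, -1.277]
wrist_force: [-0.4, -0.1, 2.1]
finger_gap: 0.5
```

>>> arm_command:
  steps:
    - [0,[0,0,1.0],0]
    - [0,[0,0,1.0],0]
    - [0,[0,0,1.0],0]
    - [0,[0,0,0.5],0]
    - [0,[0,0,0.2],0]

```text
clock: 2.57
eef_pos: [607.6, -66.3, 97.1]
eef_rot: [3.14, 0.001, -1.276]
wrist_force: [-0.2, 0.5, 1.1]
finger_gap: 0.3
```

```bash
python3 -c "
from h import *
shift([607,-64.5,85],-1.276)"
```

```text
clk 2.57 pos [607.6 -66.3  97.1] rot [ 3.1402e+00  8.0000e-04 -1.2759e+00] F [-0.2  0.5  1.1] gap 0.3 shift cm [-0.19  0.    1.21]
turn 5.12921078794637e-05
```

>>> arm_command:
  steps:
    - [0,[0,0,0.5],0]
    - [0,[0,0,0.4],0]
    - [0,[0,0,0.2],0]
    - [0,[0,0,0],0]
    - [0,[0,0,0],0]

```text
clock: 2.98
eef_pos: [608.1, -66.4, 87.5]
eef_rot: [-3.141, -0.0, -1.276]
wrist_force: [0.6, 0.1, 0.5]
finger_gap: 0.6
```

```bash
python3 -c "
from h import *
shift([607,-64.5,85],-1.276)
for n in ('scene','wrist'):
    p,d=manip.camera(n); cv2.imwrite(f'pics/{n}1.png',cv2.convertScaleAbs(p[:,:,::-1],alpha=1.5))"
```

```text
clk 2.98 pos [608.1 -66.4  87.5] rot [-3.1414 -0.     -1.276 ] F [0.6 0.1 0.5] gap 0.6 shift cm [-0.21  0.05  0.25]
turn -5.9087835186932836e-06
```

View pics/scene1.png

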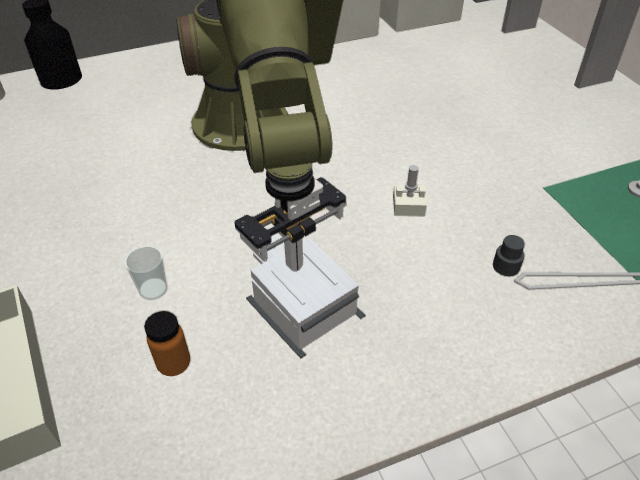

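>>> arm_command:
  steps:
    - [0,[0,0,0.3],0]
    - [0,[0,0,0.1],0]
    - [0,[0,0,0],0]

```text
clock: 3.33
eef_pos: [607.9, -66.5, 83.7]
eef_rot: [3.141, -0.0, -1.276]
wrist_force: [-3.9, -0.9, 3.1]
finger_gap: 0.7
```

>>> arm_command:
  steps:
    - [0,[0,0,-2],0]
    - [0.5,[0,0,-4],0]
    - [0.5,[0,0,-4],0]
    - [0.5,[0,-1,-2],0]
    - [0.5,[0,0,0],0]

```text
clock: 3.75
eef_pos: [619.9, -63.4, 208.9]
eef_rot: [-3.134, -0.004, -1.276]
wrist_force: [-0.6, -0.1, 1.1]
finger_gap: 23.7
```

```bash
python3 -c "
from h import *
shift([452,250,140],-1.276)
p,d=manip.camera('wrist'); cv2.imwrite(f'pics/wrist2.png',cv2.convertScaleAbs(p[:,:,::-1],alpha=1.5))"
```

```text
clk 3.75 pos [619.9 -63.4 208.9] rot [-3.1339 -0.0036 -1.2758] F [-0.6 -0.1  1.1] gap 23.7 shift cm [-34.89   7.01   6.71]
turn 0.00019863614919546357
```

View pics/wrist2.png

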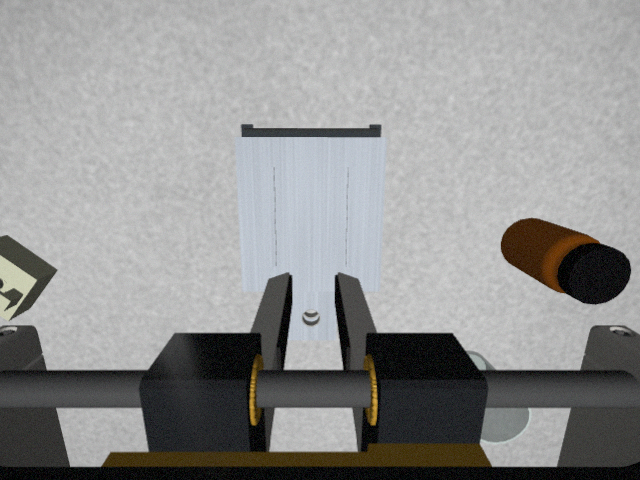

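>>> arm_command:
  steps:
    - [0.6,[-3.5,0.6,0],0]
    - [0.6,[-4,0.8,0],0]
    - [0.6,[-4,0.8,0],0]
    - [0.6,[-4,0.8,0],0]
    - [0.6,[-4,0.8,0],0]

```text
clock: 4.22
eef_pos: [522.6, 113.2, 201.7]
eef_rot: [3.139, 0.0, -1.276]
wrist_force: [0.2, 0.2, 0.4]
finger_gap: 56.2
```

>>> arm_command:
  steps:
    - [0.6,[-4,0.8,0],0]
    - [0.6,[-4,0.8,0],0]
    - [0.6,[-4,0.8,0],0]
    - [0.6,[-3.3,0.6,0],0]
    - [0.6,[0,0,0],0]

```text
clock: 4.63
eef_pos: [448.3, 253.4, 201.9]
eef_rot: [3.139, 0.001, -1.272]
wrist_force: [-0.1, -1.1, 0.0]
finger_gap: 56.2
```

>>> arm_command:
  steps:
    - [0.6,[0,0,0],0]
    - [0.6,[0,0,0],0]
    - [0.6,[0,0,0],0]

```text
clock: 4.88
eef_pos: [451.7, 248.7, 202.7]
eef_rot: [3.141, -0.0, -1.277]
wrist_force: [-0.7, 0.2, -0.9]
finger_gap: 56.3
```

```bash
python3 -c "
from h import *
shift([452,250,140],-1.276)
st=manip.read_state()
print(proj('wrist',[[452,250,104]],st))
p,d=manip.camera('wrist'); cv2.imwrite(f'pics/wrist3.png',cv2.convertScaleAbs(p[:,:,::-1],alpha=1.5))
p,d=manip.camera('top'); np.save('pics/top3.npy',d);cv2.imwrite(f'pics/top3.png',cv2.convertScaleAbs(p[:,:,::-1],alpha=1.5)); a=cv2.imread('pics/top3.png');cv2.imwrite('pics/top3c.png',cv2.resize(a[160:300,295:425],None,fx=4,fy=4,interpolation=2))
"
```

```text
clk 4.88 pos [451.7 248.7 202.7] rot [ 3.1405e+00 -3.0000e-04 -1.2773e+00] F [-0.7  0.2 -0.9] gap 56.3 shift cm [-0.12 -0.08  6.27]
turn -0.0012603391428918087
[[311.88506313 238.99210866]]
```

View pics/wrist3.png

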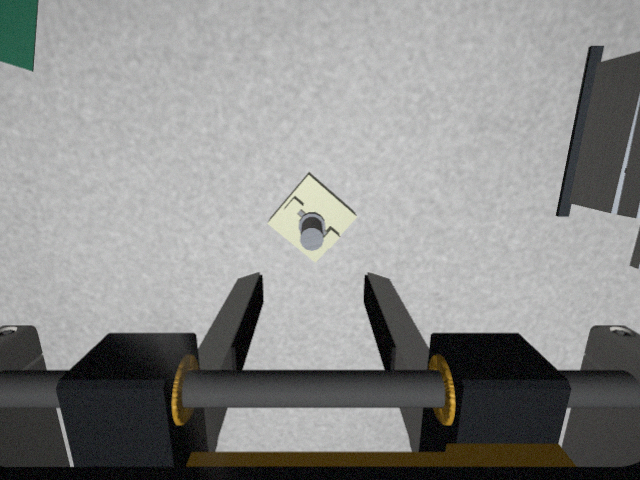

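View pics/top3c.png

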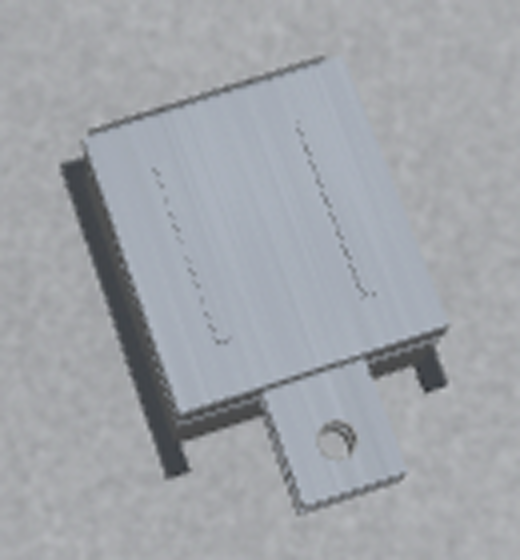

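```bash
python3 -c "
from h import *
a=cv2.imread('pics/wrist3.png');cv2.imwrite('pics/w3c.png',cv2.resize(a[190:280,260:370],None,fx=6,fy=6,interpolation=2))
f=lambda u,v,s,x,y:((u+.5)/s-.5+x,(v+.5)/s-.5+y)
print(plane('top',[f(336,440,4,295,160)],78.6))
D=np.load('pics/top3.npy');uv=np.array([f(u,v,4,295,160) for u in range(180,360,15) for v in range(140,340,15)]);X=cloud('top',D,uv);c=X.mean(0);n=np.linalg.svd(X-c)[2][2];print(n,np.arccos(abs(n[2])), np.degrees(np.arctan2(n[1],n[0])))
st=manip.read_state();print(plane('wrist',[(312,238)],104,st))
"
```

```text
[[534.23845556 -86.04465112  78.6       ]]
[-0.04379971 -0.00670479 -0.99901783] 0.04432442643613667 -171.29680975873282
[[452.96787378 250.17913507 104.        ]]
```

View pics/w3c.png

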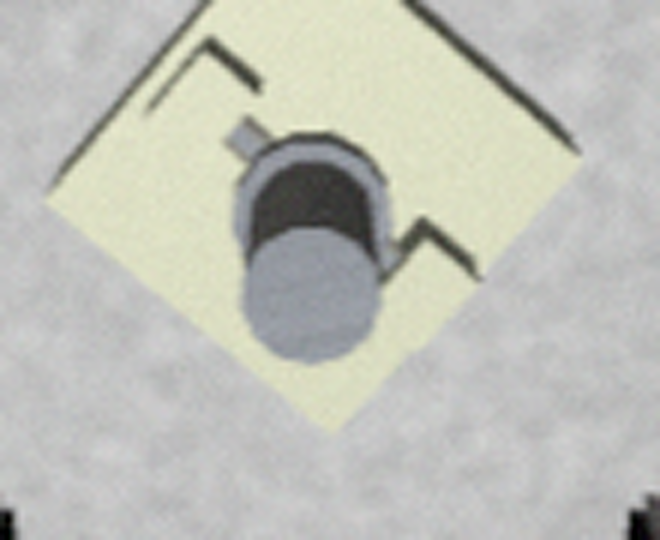

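>>> arm_command:
  steps:
    - [0.6,[-0.1,-0.15,3],0]
    - [0.6,[0,0,4],0]
    - [0.6,[0,0,3],0]
    - [0.6,[0,0,2],0]
    - [0.6,[0,0,0.9],0]

```text
clock: 5.4
eef_pos: [451.6, 249.8, 71.5]
eef_rot: [3.137, -0.001, -1.277]
wrist_force: [-0.3, -0.0, 0.5]
finger_gap: 56.8
```

>>> arm_command:
  steps:
    - [0.6,[0,0,0.4],0]
    - [0.6,[0,0,0],0]

```text
clock: 5.57
eef_pos: [452.9, 250.8, 70.5]
eef_rot: [3.141, -0.0, -1.277]
wrist_force: [0.0, -0.2, 0.4]
finger_gap: 56.1
```

```bash
python3 -c "
from h import *
shift([452.7,250.2,66],-1.276)
p,d=manip.camera('scene'); cv2.imwrite(f'pics/s4.png',cv2.resize(cv2.convertScaleAbs(p[120:240,340:500,::-1],alpha=1.5),None,fx=4,fy=4,interpolation=2))
"
```

```text
clk 5.57 pos [452.9 250.8  70.5] rot [ 3.1414 -0.     -1.2767] F [ 0.  -0.2  0.4] gap 56.1 shift cm [0.06 0.03 0.45]
turn -0.000688493870579121
```

View pics/s4.png

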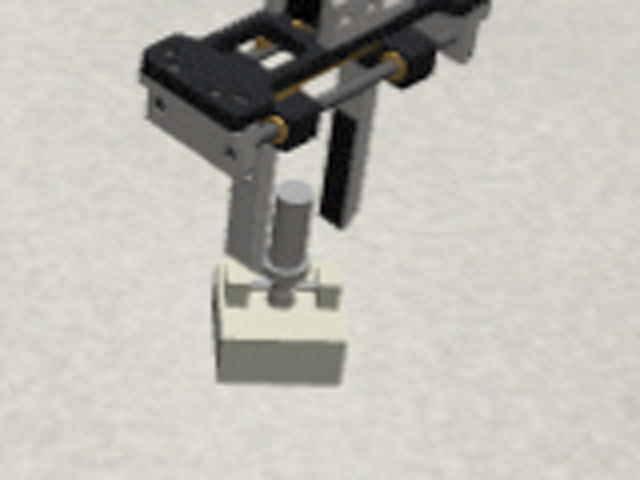

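>>> arm_command:
  steps:
    - [0.6,[0.05,0,0.4],0]
    - [0.3,[0,0,0],0]
    - [0.1,[0,0,0],0]
    - [0.0,[0,0,0],0]
    - [0.0,[0,0,0],0]
  force: 55

```text
clock: 6.03
eef_pos: [452.8, 250.8, 66.8]
eef_rot: [-3.141, 0.0, -1.276]
wrist_force: [-0.4, 0.5, 0.6]
finger_gap: 32.9
```

>>> arm_command:
  steps:
    - [0,[0,0,0],0]
    - [0,[0,0,0],0]
    - [0.0,[0,0,0],0]

```text
clock: 6.28
eef_pos: [452.8, 250.7, 66.6]
eef_rot: [-3.141, -0.0, -1.276]
wrist_force: [-0.2, -0.7, 0.9]
finger_gap: 19.2
```

```bash
python3 -c "
from h import *
shift([452.7,250.2,66],-1.276);print(manip.read_state()['moment'])"
```

```text
clk 6.28 pos [452.8 250.7  66.6] rot [-3.1414 -0.     -1.276 ] F [-0.2 -0.7  0.9] gap 19.2 shift cm [0.04 0.02 0.06]
turn 1.80072395294939e-05
[-0.05105141 -0.02219793  0.05248882]
```

>>> arm_command:
  steps:
    - [0,[0,0,-0.3],0]
    - [0,[0,0,-0.5],0]
    - [0,[0,0,-0.7],0]
    - [0.0,[0,0,-1],0]
    - [0.0,[0,0,-1],0]

```text
clock: 6.7
eef_pos: [452.7, 250.7, 102.6]
eef_rot: [3.141, -0.0, -1.276]
wrist_force: [-0.2, 0.2, -1.4]
finger_gap: 19.1
```

>>> arm_command:
  steps:
    - [0,[0,0,-1.5],0]
    - [0,[0,0,-2],0]
    - [0,[0,0,-2],0]
    - [0.0,[0,0,0],0]
    - [0.0,[0,0,0],0]

```text
clock: 7.12
eef_pos: [453.3, 250.9, 158.0]
eef_rot: [-3.138, 0.0, -1.276]
wrist_force: [-0.5, -0.3, -2.7]
finger_gap: 19.2
```

```bash
python3 -c "
from h import *
shift([533.7,-86.8,156],-1.276)
st=manip.read_state()
print(proj('wrist',[[452.7,250.2,st['eef_pos'][2]+38]],st), proj('scene',[[452.7,250.2,st['eef_pos'][2]-60]]))
for n in ('scene','wrist','top'):
    p,d=manip.camera(n); cv2.imwrite(f'pics/{n}5.png',cv2.convertScaleAbs(p[:,:,::-1],alpha=1.5))
a=cv2.imread('pics/scene5.png');cv2.imwrite('pics/s5.png',cv2.resize(a[100:220,340:500],None,fx=5,fy=5,interpolation=2))
"
```

```text
clk 7.12 pos [453.3 250.9 158. ] rot [-3.1382e+00  4.0000e-04 -1.2760e+00] F [-0.5 -0.3 -2.7] gap 19.2 shift cm [34.65  2.12  0.18]
turn 3.1072594570691336e-06
[[314.95800006 325.62811187]] [[413.21440555 169.42848712]]
```

View pics/s5.png

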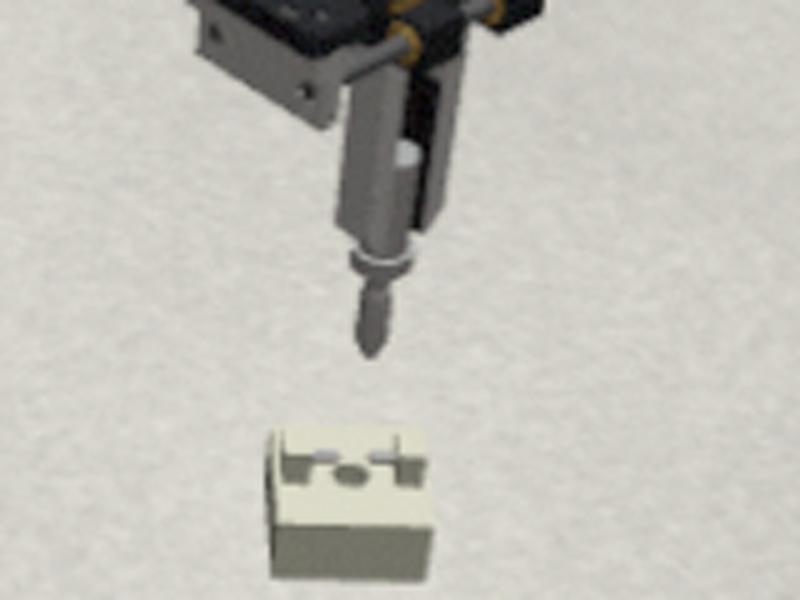

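View pics/wrist5.png

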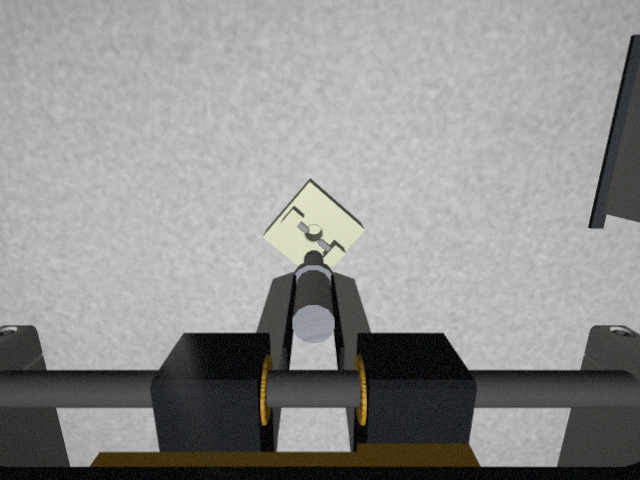

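```bash
python3 -c "
from h import *
st=manip.read_state()
a=cv2.imread('pics/wrist5.png');cv2.imwrite('pics/w5c.png',cv2.resize(a[230:350,265:365],None,fx=5,fy=5,interpolation=2))
z=st['eef_pos'][2]
for h in (37.8,-52,-60): print(h,proj('wrist',[[452.9,250.7,z+h]],st),proj('scene',[[452.9,250.7,z+h]]))
"
```

```text
37.8 [[313.77874032 322.97457182]] [[418.58674832 130.51690864]]
-52 [[313.34078109 257.55672617]] [[413.76200068 167.25817027]]
-60 [[313.31639746 253.91444013]] [[413.35466104 170.34758519]]
```

View pics/w5c.png

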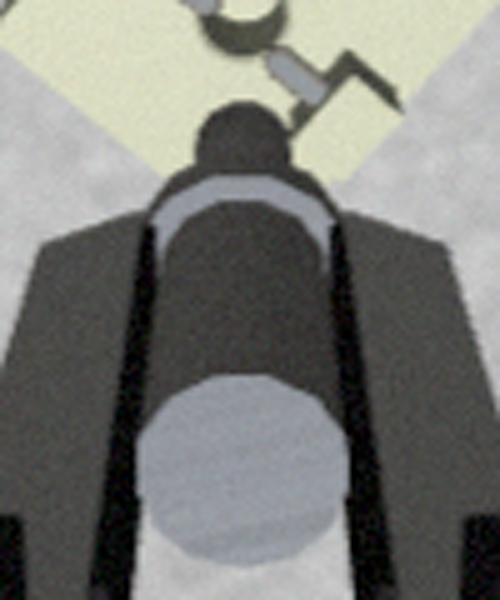

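```bash
python3 -c "
from h import *
shift([505.5,-95.3,165],-1.276)"
```

```text
clk 7.27 pos [452.3 250.5 155.6] rot [ 3.1404e+00 -2.0000e-04 -1.2760e+00] F [ 0.3  0.1 -2.3] gap 19.0 shift cm [34.63  4.96 -0.92]
turn -2.7176569293407837e-05
```

>>> arm_command:
  steps:
    - [0,[2.5,0.3,-0.8],0]
    - [0,[4,0.6,0],0]
    - [0,[4,0.6,0],0]
    - [0,[4,0.6,0],0]
    - [0,[4,0.6,0],0]

```text
clock: 7.68
eef_pos: [480.1, 64.0, 163.7]
eef_rot: [3.14, 0.0, -1.276]
wrist_force: [0.5, -0.6, -1.9]
finger_gap: 19.3
```

>>> arm_command:
  steps:
    - [0,[4,0.6,0],0]
    - [0,[4,0.6,0],0]
    - [0,[4,0.6,0],0]
    - [0,[2.7,0.6,0],0]
    - [0,[1,0,0],0]

```text
clock: 8.1
eef_pos: [502.8, -94.8, 163.4]
eef_rot: [3.14, 0.0, -1.279]
wrist_force: [-0.5, -0.1, -2.6]
finger_gap: 19.0
```

>>> arm_command:
  steps:
    - [0,[0,0,0],0]
    - [0,[0,0,0],0]
    - [0,[0,0,0],0]

```text
clock: 8.35
eef_pos: [503.1, -90.2, 164.1]
eef_rot: [3.141, 0.001, -1.275]
wrist_force: [-0.1, -0.1, -0.6]
finger_gap: 19.0
```

```bash
python3 -c "
from h import *
shift([505.5,-95.3,165],-1.276)
st=manip.read_state()
c=proj('wrist',[[533.7,-86.5,78]],st)[0];print(c)
p,d=manip.camera('wrist'); cv2.imwrite('pics/w6.png',cv2.convertScaleAbs(p[:,:,::-1],alpha=1.5))
a=cv2.imread('pics/w6.png');cv2.imwrite('pics/w6c.png',cv2.resize(a[190:350,250:380],None,fx=5,fy=5,interpolation=2)[:800,:])
"
```

```text
clk 8.35 pos [503.1 -90.2 164.1] rot [ 3.141e+00  6.000e-04 -1.275e+00] F [-0.1 -0.1 -0.6] gap 19.0 shift cm [ 0.56 -0.08 -0.1 ]
turn 0.001010630141892177
[320.38909752 206.59136549]
```

View pics/w6c.png

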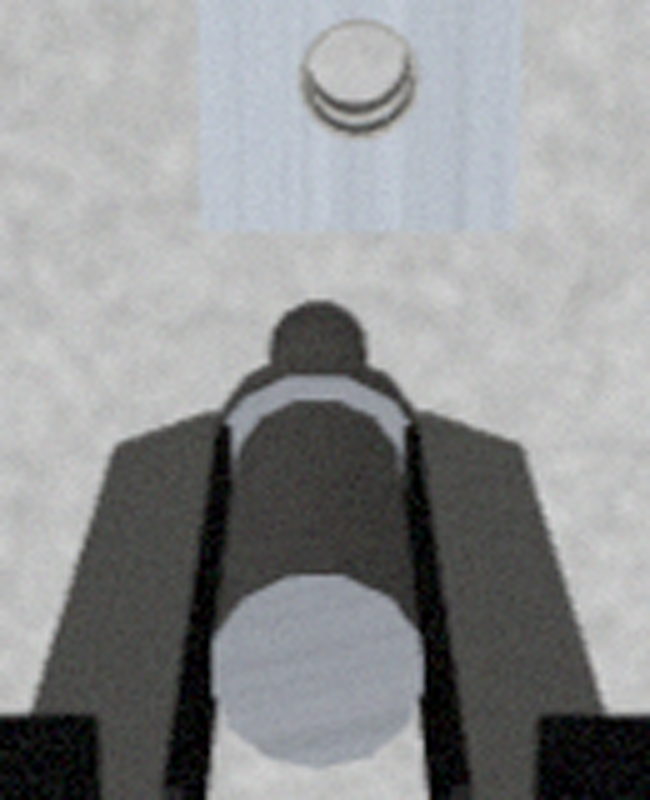

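```bash
python3 -c "
from h import *
st=manip.read_state()
print(plane('wrist',[(321.2,205.0)],78,st), plane('wrist',[(313.5,318.7)],st['eef_pos'][2]+37.8,st))
shift([534,-87,158],-1.276)"
```

```text
[[535.13475905 -86.62343921  78.        ]] [[505.72581692 -89.11230053 202.01355407]]
clk 8.4 pos [503.1 -90.1 164.2] rot [ 3.1413e+00  4.0000e-04 -1.2745e+00] F [-0.1 -0.2 -1.7] gap 19.1 shift cm [ 0.61 -3.04  0.62]
turn 0.0014516765835219658
```

>>> arm_command:
  steps:
    - [0,[0.6,-1.5,0],0]
    - [0,[0,-1.6,0.4],0]
    - [0,[0,0,0],0]
    - [0,[0,0,0],0]

```text
clock: 8.73
eef_pos: [534.6, -86.9, 160.0]
eef_rot: [3.141, 0.0, -1.274]
wrist_force: [0.6, -0.5, -1.5]
finger_gap: 19.1
```

```bash
python3 -c "
from h import *
shift([534.7,-86.7,144],-1.276)"
```

```text
clk 8.73 pos [534.6 -86.9 160. ] rot [ 3.1408e+00  5.0000e-04 -1.2740e+00] F [ 0.6 -0.5 -1.5] gap 19.1 shift cm [-0.01 -0.02  1.6 ]
turn 0.0019755609253628847
```

>>> arm_command:
  steps:
    - [0,[0,0,1],0]
    - [0,[0,0,0.7],0]
    - [0,[0,0,0.3],0]
    - [0,[0,0,0.3],0]
    - [0,[0,0,0.3],0]

```text
clock: 9.15
eef_pos: [534.5, -88.2, 134.2]
eef_rot: [3.141, 0.0, -1.276]
wrist_force: [1.1, 0.9, -1.0]
finger_gap: 19.2
```

```bash
python3 -c "
from h import *
shift([534.6,-86.7,134],-1.276);print(manip.read_state()['moment'])"
```

```text
clk 9.15 pos [534.5 -88.2 134.2] rot [ 3.1415e+00  1.0000e-04 -1.2761e+00] F [ 1.1  0.9 -1. ] gap 19.2 shift cm [-0.14 -0.05  0.02]
turn -9.42931794940538e-05
[ 0.00797931 -0.0040918  -0.02108848]
```

>>> arm_command:
  steps:
    - [0,[-0.1,0,0.2],0]
    - [0,[0,0,0.3],0]
    - [0,[0,0,0.3],0]
    - [0,[0,0,0],0]

```text
clock: 9.48
eef_pos: [534.1, -87.1, 125.9]
eef_rot: [3.141, 0.0, -1.276]
wrist_force: [0.5, 0.5, -2.8]
finger_gap: 19.1
```

```bash
python3 -c "
from h import *
shift([534.6,-86.7,134],-1.276);print(manip.read_state()['moment'])"
```

```text
clk 9.48 pos [534.1 -87.1 125.9] rot [ 3.141e+00  3.000e-04 -1.276e+00] F [ 0.5  0.5 -2.8] gap 19.1 shift cm [-0.03 -0.05 -0.81]
turn 3.737673989112622e-05
[-0.01475201 -0.02405001 -0.00669648]
```

>>> arm_command:
  steps:
    - [0,[0,0,0.3],0]
    - [0,[0,0,0.4],0]
    - [0,[0,0,0.4],0]
    - [0,[0,0,0.4],0]
    - [0,[0,0,0],0]

```text
clock: 9.9
eef_pos: [534.0, -87.1, 110.4]
eef_rot: [3.14, 0.001, -1.276]
wrist_force: [-0.5, 0.1, -2.2]
finger_gap: 19.6
```

```bash
python3 -c "
from h import *
shift([534.6,-86.7,95],-1.276);print(manip.read_state()['moment'])"
```

```text
clk 9.9 pos [534.  -87.1 110.4] rot [ 3.1404e+00  7.0000e-04 -1.2760e+00] F [-0.5  0.1 -2.2] gap 19.6 shift cm [-0.02 -0.08  1.54]
turn -3.08816389826827e-05
[ 0.01415384 -0.05882028 -0.01402603]
```

>>> arm_command:
  steps:
    - [0,[0,-0.05,0.4],0]
    - [0,[0,0,0.4],0]
    - [0,[0,0,0.4],0]
    - [0,[0,0,0.3],0]
    - [0,[0,0,0],0]

```text
clock: 10.32
eef_pos: [534.5, -87.0, 95.7]
eef_rot: [3.141, 0.001, -1.276]
wrist_force: [0.6, 0.6, -1.8]
finger_gap: 19.0
```

>>> arm_command:
  steps:
    - [0,[0,0,0.3],0]
    - [0,[0,0,0.2],0]
    - [0,[0,0,0.2],0]
    - [0,[0,0,0.2],0]
    - [0,[0,0,0],0]

```text
clock: 10.73
eef_pos: [534.7, -87.2, 87.3]
eef_rot: [3.141, -0.0, -1.276]
wrist_force: [-2.6, -0.7, 1.0]
finger_gap: 19.4
```

```bash
python3 -c "
from h import *
shift([534.6,-86.7,85],-1.276);print(manip.read_state()['moment'])"
```

```text
clk 10.73 pos [534.7 -87.2  87.3] rot [ 3.1413e+00 -1.0000e-04 -1.2760e+00] F [-2.6 -0.7  1. ] gap 19.4 shift cm [-0.05 -0.    0.23]
turn -2.711804513588767e-05
[-0.26104742  0.48827984  0.01145504]
```

>>> arm_command:
  steps:
    - [0,[0,0,0.1],0]
    - [0,[0,0,0.1],0]
    - [0,[0,0,0],0]

```text
clock: 10.98
eef_pos: [534.7, -87.2, 85.6]
eef_rot: [3.141, -0.0, -1.276]
wrist_force: [-4.0, 0.0, 3.2]
finger_gap: 19.2
```

>>> arm_command:
  steps:
    - [0,[0,0,0.1],0]
    - [0,[0,0,0.1],0]
    - [0,[0,0,0],0]

```text
clock: 11.23
eef_pos: [534.8, -87.2, 84.4]
eef_rot: [3.141, -0.0, -1.276]
wrist_force: [-8.3, 0.0, 14.2]
finger_gap: 19.1
```

```bash
python3 -c "
from h import *
shift([534.6,-86.7,84.6],-1.276);print(manip.read_state()['moment'])
p,d=manip.camera('scene'); cv2.imwrite('pics/s8.png',cv2.resize(cv2.convertScaleAbs(p[180:350,220:380,::-1],alpha=1.5),None,fx=3.5,fy=3.5,interpolation=2))
p,d=manip.camera('wrist'); cv2.imwrite('pics/w8.png',cv2.convertScaleAbs(p[:,:,::-1],alpha=1.5))
"
```

```text
clk 11.23 pos [534.8 -87.2  84.4] rot [ 3.1415e+00 -3.0000e-04 -1.2760e+00] F [-8.3  0.  14.2] gap 19.1 shift cm [-0.05  0.   -0.02]
turn 2.915336289910364e-05
[-0.09576829  1.78704962 -0.01781486]
```

View pics/s8.png

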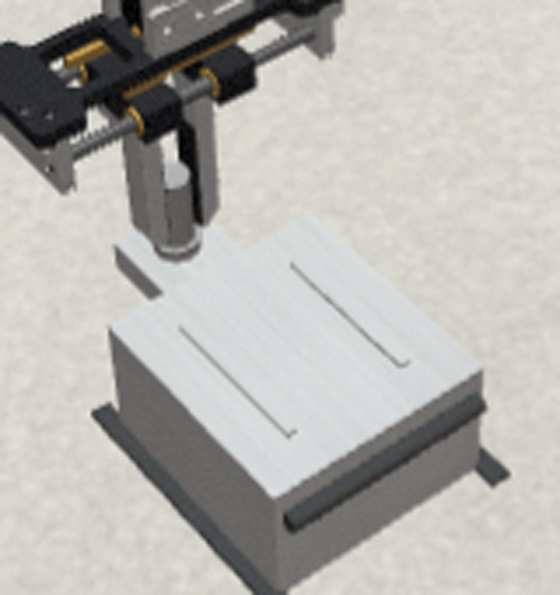

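View pics/w8.png

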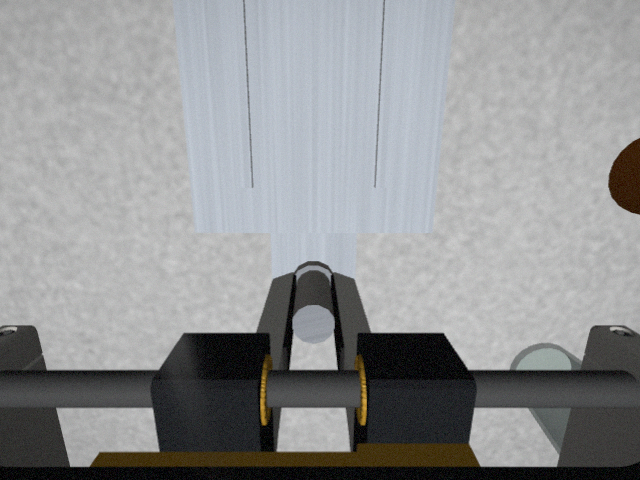

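>>> arm_command:
  steps:
    - [0,[0,0.06,0],0]
    - [0,[0,0,0],0]
    - [0,[0,0,0.06],0]
    - [0,[0,0,0],0]
    - [0,[0,0,0],0]

```text
clock: 11.75
eef_pos: [534.7, -87.2, 84.3]
eef_rot: [-3.14, -0.001, -1.276]
wrist_force: [-7.1, 2.2, 17.1]
finger_gap: 19.3
```

```bash
python3 -c "
from h import *
shift([534.6,-86.7,84.6],-1.276);print(manip.read_state()['moment'])"
```

```text
clk 11.75 pos [534.7 -87.2  84.3] rot [-3.1402e+00 -7.0000e-04 -1.2760e+00] F [-7.1  2.2 17.1] gap 19.3 shift cm [-0.06 -0.01 -0.03]
turn 1.5367098284313485e-05
[ 0.21952531  1.56561341 -0.00982443]
```

```bash
python3 -c "
from h import *
for n in('scene','top'):
    p,d=manip.camera(n)
    c=np.array([.957,.29,0]);l=np.array([-.29,.957,0]);h0=np.array([698.9,-36.8,60])
    G=np.array([h0-c*a+l*b+[0,0,20] for a in range(15,105,4) for b in range(-50,51,4)])
    X=cloud(n,d,proj(n,G).round());
    X=X[abs(X[:,2]-80)<8]; A=np.c_[(h0-X)@c,(X-h0)@l,np.ones(len(X))]
    s=np.linalg.lstsq(A,X[:,2],rcond=None)[0];print(n,len(X),'slope to front',s, 'resid',np.std(A@s-X[:,2]))
    cv2.imwrite(f'pics/{n}9.png',cv2.convertScaleAbs(p[:,:,::-1],alpha=1.5))
# wrist view
st=manip.read_state();p,d=manip.camera('wrist')
G=np.array([h0-c*a+l*b+[0,0,20] for a in range(50,135,4) for b in range(-50,51,4)])
q=proj('wrist',G,st).round();ok=(q[:,1]>2)&(q[:,1]<478)&(q[:,0]>0)&(q[:,0]<639)
X=cloud('wrist',d,q[ok],st);X=X[abs(X[:,2]-80)<8];A=np.c_[(h0-X)@c,(X-h0)@l,np.ones(len(X))];s=np.linalg.lstsq(A,X[:,2],rcond=None)[0];print('wrist',len(X),s)
shift([534.6,-86.7,84.6])
"
```

```text
scene 596 slope to front [-1.72940993e-03 -6.96231598e-03  7.97704248e+01] resid 1.6274064918361977
top 359 slope to front [3.18881759e-03 7.63662876e-04 8.02817383e+01] resid 1.5730927693111376
wrist 569 [-1.85180783e-03 -4.77950827e-03  7.90949187e+01]
clk 11.9 pos [534.7 -87.2  84.3] rot [-3.1402e+00 -7.0000e-04 -1.2760e+00] F [-7.4  0.5 17.9] gap 19.5 shift cm [-0.06 -0.   -0.03]
```

View pics/top9.png

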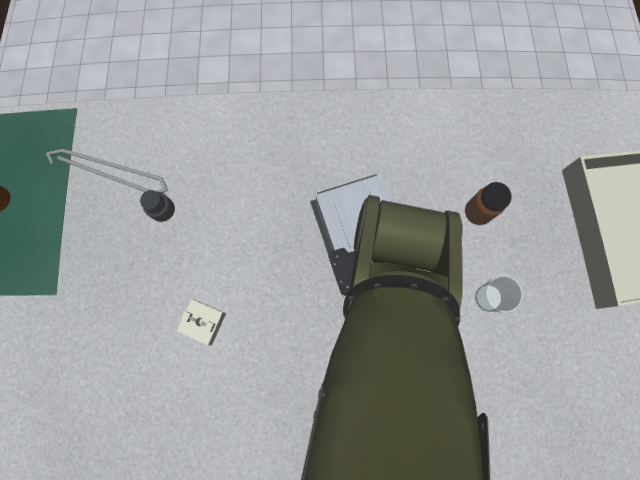

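```bash
python3 -c "
from h import *
manip.sign_off(); shift([534.6,-86.7,84.6])"
```

```text
the job is handed in; nothing more can be done
the job is handed in; nothing more can be done
```

I swung the lid down onto its bumpers, pulled the pin from its parking block and pushed it down through both lug holes. I handed the job in at about 12 s with the pin still gripped and pressing the lid shut. No verdict was reported.

Last checks before handing in:
- **Lid:** depth fits from all three cameras gave a slope within about 0.003 rad of shut.
- **Pin depth:** the TCP stood at z = 84 mm. That puts the pin's end about 24 mm above the bench, assuming the pin has not slipped in the fingers.
- **Pin position and tilt:** the TCP was within about 1 mm of the measured hole axis, and the tool pointed straight down to within 0.002 rad. I did not measure the pin's own tilt once it was in the holes. When it was lifted out, it hung upright in the fingers.
- **Forces:** the wrist read about 18 N upward (about 20 N allowing for the pin's weight) with the jaws on the pin at a 55 N grip setting. This is the push on the whole tool. The pin-on-lid force could not be read separately.
- **Bystanders:** the beaker, pot and jar stood where they were at the start in the top view.

One thing was not ideal: a sideways force of about 7 N remained on the pin. I tried to relieve it with a 0.6 mm shift, which reduced it only from about 8 N.

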